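# Move the hanging tube basket to the blue fork

## Robot

A 6-joint arm with a two-finger parallel gripper is mounted at the origin on a cart in front of the work surface, level with it; the furniture and walls round the work are solid. World frame = base frame: x ahead of the robot, y to its left, z up, the work surface at z = 0. Lengths are in m, angles in degrees, forces in N, time in s.
With the tool pointing down it reaches from about 0.3 to 0.75 m from the base axis. Payload 8.5 kg.
Tool frame: the origin (TCP) lies midway between the tips of the shut fingers; the grasp point (between the pads) lies 19 mm behind it; x points along the fingers, y is the direction in which the jaws open and shut, and the axes are right-handed (so a half turn about x gives the same grasp; the last joint's range is limited). The gripper opens to 88 mm and grips with 3 to 60 N. Pads are 18 mm wide; open, the fingers measure 123 mm over their backs; the gripper's body (75 mm by 187 mm) begins 45 mm behind the grasp point.
Start: joints at [64.039, 21.807, 74.336, -0, 83.858, -12.336], TCP at [0.13, 0.535, 0.239] pointing down, gripper open.
Joint ranges: [-178.18, 178.18], [-50.72, 133.34], [12.68, 142.11], [-81.47, 261.47], [9.98, 163.14], [-165.26, 165.26]. Speed limits (degrees/s): [136.94, 136.94, 180, 180, 180, 180].

## Interface

Orientations are given as a 3x3 rotation matrix whose columns are the frame's x, y, z axes.
In Python, from bench import telemetry, grab_frame, camera_params, robot gives the robot as it stands. The module is installed in compiled form; this text tells all that it offers.
- The arm moves only by the tool jog_arm, never from a script. Its argument "series" is one flat list of numbers, 7 for each row, row after row: the turn, a rotation vector about the tool's x, y, z in rad, then the shift along the tool's x, y, z in cm, then the gripper command: -1 is shut, 1 is fully open, values between are in proportion. In form: [wx, wy, wz, dx, dy, dz, fingers, wx, wy, wz, dx, dy, dz, fingers, ...]. A call has 1 to 20 rows; each row is the pose to reach, as a shift and turn from the pose measured when the call began, along the tool's axes at that moment; what a row does not reach only later rows make up. A row lasts 1/10 s, in which the tool goes at most 50 mm and 8.59 degrees, less where a joint would pass 70% of its speed; a pose out of reach is approached as far as the arm can. A call with a gripper value outside its range is refused whole. The fingers move at their own pace and stop on an object; the grip force is fixed at half the most. Time passes only in rows, so rows that repeat a pose let the fingers close. It gives the time, the measured TCP pose, the force and the opening at its end, in the units of the state.
- telemetry.state(): the state, without advancing time (a new reading comes with each control period).
- grab_frame(name): name is "side" or "top" or "wrist"; returns (picture, depth): 400x640x3 uint8, red, green, blue; 400x640 float32, m along the optical axis (not along the pixel's ray), 0 where there is no reading.
- camera_params(name): a dict with "intrinsics" (3x3 intrinsics, pixels), "world_from_camera" (4x4, takes a point from camera to world coordinates). Camera axes: x right, y down, z forward; pixel columns grow to the right and rows downward; lengths in m; the calibration is good to about 2 mm. The wrist camera is an equidistant fisheye: a pixel r from the principal point sees the ray r / f radians off the axis. A picture is of the moment at which its call begins: read the wrist's pose just before it. camera_params takes no time and is no camera call; for the wrist camera it gives the pose at the moment of the call.
- robot.sign_off(): hands the job in, once; it reports no verdict.
The state is a dict: "clock": time; "qpos": joint angles; "qd": joint speeds; "effort": joint torques, N m; "ee_pos": TCP position; "eef_rot": TCP orientation; "contact_force": force on the tool from outside, world axes, zero at the start; "ft_torque": the same for the moment, N m; "grip_width": finger opening in m.
Only numpy, scipy, OpenCV 4.12 (cv2) and the standard library are available. Lean on these libraries where they do the work, as an engineer would, in place of code of your own. Each camera call takes 0.05 s, during which the arm holds its last target.

## Task

Take the tube basket by its black grip out of the grey fork and, keeping it level and never setting it down, hang it on the blue fork: rest its bar gently on the flat front part of the blue arms, then work it back until it meets the back walls and lower it fully into the seats, without forcing it. How far the blue fork sticks out was set by hand, so feel for the walls. Let go with the basket hanging still, and leave the bottle, the timer and the violet block where they are.

Things in the scene. Friction and masses are not known exactly. Their poses are not given: they have to be found in the camera images.
- basket_grip (a point): Centre of the basket's black upright grip block, 24 x 24 mm wide (sides along the basket's x and y), 44 mm tall, edges rounded. z up; y along the basket's bar. 65 mm straight above the bar's axis, 140 mm above the basket's underside. The tube tops (37 mm above the bar) are at most 112 mm above that underside.
- basket_bar (a point): Middle of the basket's round steel bar, by which it hangs: diameter 8 mm, 132 mm long along y, end discs of 13 mm diameter 64 to 68 mm from the middle. 75 mm above the basket's underside. Axes as the basket's.
- basket: Loose steel basket with a tube rack and six red-capped tubes fixed in it, 82 mm (x) x 90 mm (y), about 0.35 kg. Origin: centre of its underside; z up, y along the bar. Centred in a fork it has 6 mm free to either arm. At the start it hangs with its bar in the seats of the grey fork.
- stand_a: Fixed stand with the GREY fork. Dark base plate 175 x 110 x 8 mm (x from -137 to +38), steel post 14 mm thick, black clamp block, nothing higher than 132 mm. Origin: on the bench under the post; x points from the fork's tips to the post, y across the fork, z up. Fork shaped as the blue one; the middle of its seats is at x = -95 mm.
- stand_b: Fixed stand with the BLUE fork, empty at the start; size, origin and axes as the grey stand. This fork slides in its clamp and is set anew each time, then tight: the middle of its seats lies anywhere from x = -107 to -83 mm in the stand's frame, and is not measured. The whole fork shifts with it. Arm heights and y positions do not change.
- arms_b (a point): Point on the blue stand's post axis level with the arms' flat tops (120 mm up), axes as the stand; it does not shift with the fork. The two arms are flat bars 8 mm wide at y = -55 and +55 mm, pointing along -x. A bar resting on the flat tops has its axis 4 mm above this point, a bar in the seats 5 mm below it.
- seat_info_b (a point): Point on the blue stand at the nominal (not the real) middle of the seats, x = -95 mm, level with the flat tops. Each arm, front to back: upturned tip 12 mm high; flat top from 55 to 6 mm before the real seat middle; seat slot 10.5 mm wide and 9 mm deep; back wall rising 12 mm above the flat top. A bar touching the back walls is right over the seats. All rigid.
- bottle_mid (a point): Middle of a small standing glass bottle with a blue cap (bystander), 56 mm diameter, 105 mm tall, half-way up.
- timer_mid (a point): Middle of a white bench timer lying flat (bystander), 62 x 66 x 19 mm, half-way up.
- block_mid (a point): Middle of a violet moulded tube block (bystander), 62 x 62 x 48 mm, half-way up.

How it is judged (in metres and radians):
On the way, in this order (a step that is already met when the one before it is completed fails the run):
1. the basket is lifted clear out of the grey fork (bar at least 25 mm above the arms) (z of basket_bar in the frame of stand_a above 0.149 m), for 0.1 s.
2. the bar rests on the flat front part of both blue arms, between tips and seats (contact force between basket and stand_b above 0.3 N and z of basket_bar in the frame of stand_b between 0.121 and 0.129 m and x of basket_bar in the frame of stand_b between -0.165 and -0.109 m and y of basket_bar in the frame of stand_b between -0.011 and 0.011 m), for 0.15 s.
At the end, for the whole second after the job is handed in: The basket's bar lies in both seats of the blue fork (its axis within 2.5 mm of the seated height of 115 mm at the upper side, 4 mm at the lower, within 11 mm of the middle sideways), hanging within 0.1 rad of level, at rest (under 0.03 m/s and 0.3 rad/s) and released (z of basket_bar in the frame of stand_b between 0.111 and 0.1175 m and y of basket_bar in the frame of stand_b between -0.011 and 0.011 m and x of basket_bar in the frame of stand_b between -0.112 and -0.078 m and angle between basket_bar's own z axis and vertical below 0.1 rad and linear speed of basket below 0.03 m/s and angular speed of basket below 0.3 rad/s and contact force between the fingers and basket below 0.05 N); the robot touches nothing.
It fails at once if the basket tips more than 0.3 rad out of level (angle between basket_bar's own z axis and vertical above 0.3 rad).
It fails at once if the basket is set down or carried with its underside within 20 mm of the bench (height (world z) of basket_bar below 0.095 m).
It fails at once if the basket is forced against either stand or its fork with more than 25 N (contact force between basket and stand_b above 25 N or contact force between basket and stand_a above 25 N).
It fails at once if the bottle, the timer or the violet block is moved more than 15 mm (distance of any of bottle_mid, timer_mid, block_mid from where it was at the start of the episode above 0.015 m).
It also fails if it takes over 48 s, if anything falls off the work surface, if the arm or the gripper's body presses on something with over 40 N, if the wrist force passes 120 N, or if a joint passes its speed limit or range.

## Working session

There is one attempt and no reset: what is moved stays moved. The work goes in short steps, Python scripts to look and compute and a tool call to move; the robot and the scene stay as the last step left them, time stands still between calls to the robot, and variables do not carry over. Pictures are saved under pics/ and viewed, and the job is handed in when it is done.

Besides the shell and the picture viewer there is one more tool, called after ">>>" in YAML: its name, and indented under it one key for each argument. jog_arm: Moves the arm, as the interface text tells. Its arguments: {"type":"object","properties":{"series":{"type":"array","items":{"type":"number"}}},"required":["series"]}

```bash
mkdir -p pics
python3 - <<'E'
from bench import telemetry, grab_frame, camera_params
import numpy as np,cv2
s=telemetry.state(); print(s['clock'],s['ee_pos'],np.round(s['eef_rot'],3),s['contact_force'],s['grip_width'])
for n in("side","top","wrist"):
    c=camera_params(n); p,d=grab_frame(n)
    cv2.imwrite(f"pics/{n}0.png",p[:,:,::-1]); np.savez(f"{n}0.npz",p=p,d=d,K=c["intrinsics"],T=c["world_from_camera"])
    print(n,np.round(c["intrinsics"],1).tolist(),np.round(c["world_from_camera"],3).tolist())
E
```

```text
0.0 [0.12944341 0.53425626 0.23814208] [[-0.001  0.236  0.972]
 [-0.001  0.972 -0.236]
 [-1.    -0.001 -0.   ]] [ 0.03847292 -0.05323661 -0.31968752] 0.08799892566209667
side [[389.1, 0.0, 320.1], [0.0, 389.1, 192.8], [0.0, 0.0, 1.0]] [[0.969, -0.106, 0.223, 0.319], [-0.246, -0.46, 0.853, -0.738], [0.012, -0.882, -0.472, 0.512], [0.0, 0.0, 0.0, 1.0]]
top [[390.3, 0.0, 314.5], [0.0, 390.3, 199.4], [0.0, 0.0, 1.0]] [[0.024, -0.99, 0.137, 0.411], [-1.0, -0.025, -0.005, 0.006], [0.009, -0.137, -0.991, 0.993], [0.0, 0.0, 0.0, 1.0]]
wrist [[309.7, 0.0, 318.9], [0.0, 309.7, 192.8], [0.0, 0.0, 1.0]] [[0.237, 0.933, 0.27, 0.06], [0.972, -0.227, -0.066, 0.552], [-0.0, 0.277, -0.961, 0.385], [0.0, 0.0, 0.0, 1.0]]
```

View pics/side0.png

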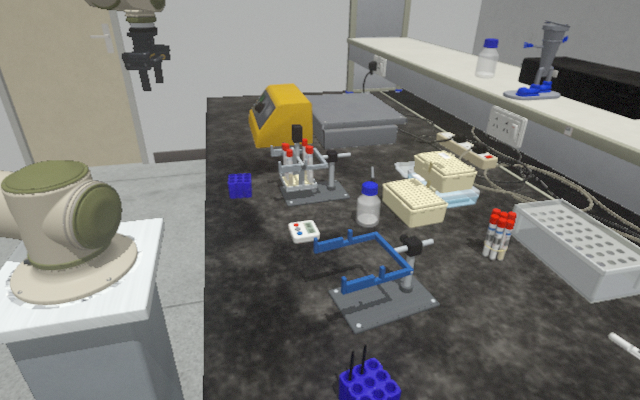

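View pics/top0.png

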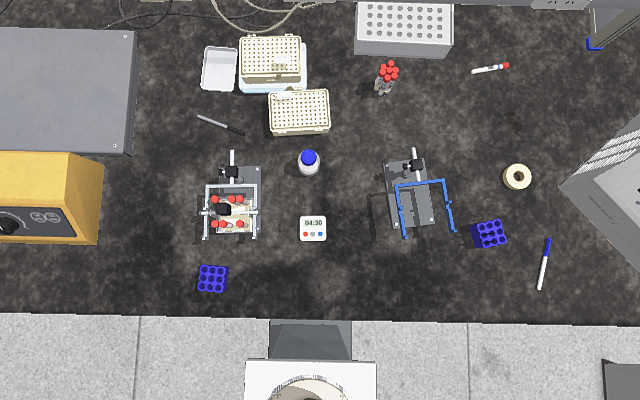

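View pics/wrist0.png

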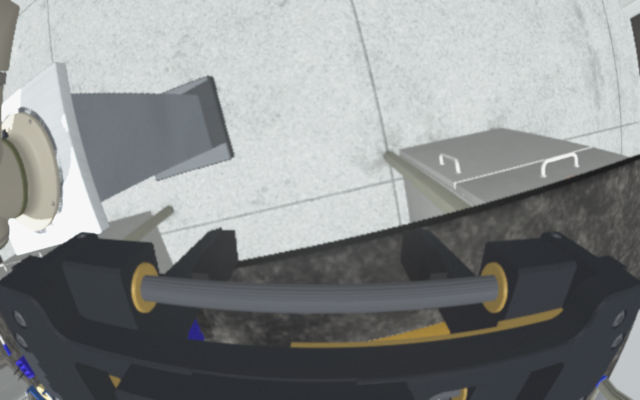

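The side view shows the grey fork with the basket (grip at about (297,132)) and the blue fork (about (360,265)). In the top view the grip is near (223,209), the blue arms' tips near (405,237) and (453,231), the bottle near (308,160), the timer near (313,228), and the violet blocks near (213,278) and (490,233). I'll enlarge these areas.

Run:
```python
import numpy as np,cv2
t=np.load("top0.npz")['p'][:,:,::-1]; s=np.load("side0.npz")['p'][:,:,::-1]
def crop(im,u0,v0,w,h,k,n): cv2.imwrite(n,cv2.resize(im[v0:v0+h,u0:u0+w],None,fx=k,fy=k,interpolation=cv2.INTER_CUBIC))
crop(t,190,140,80,110,5,"pics/cA.png"); crop(t,370,140,150,110,5,"pics/cB.png")
crop(s,260,110,100,100,6,"pics/cC.png"); crop(s,300,220,150,110,5,"pics/cD.png")
```

```text
(no output)
```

View pics/cA.png

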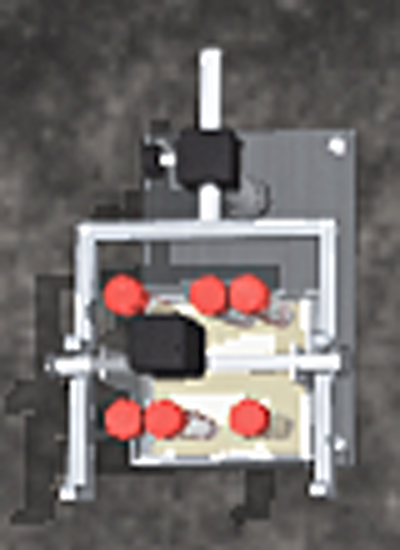

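View pics/cB.png

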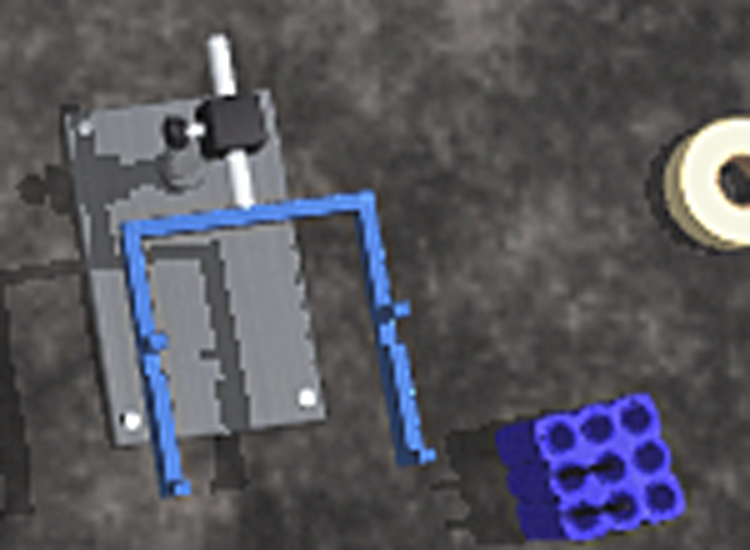

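View pics/cC.png

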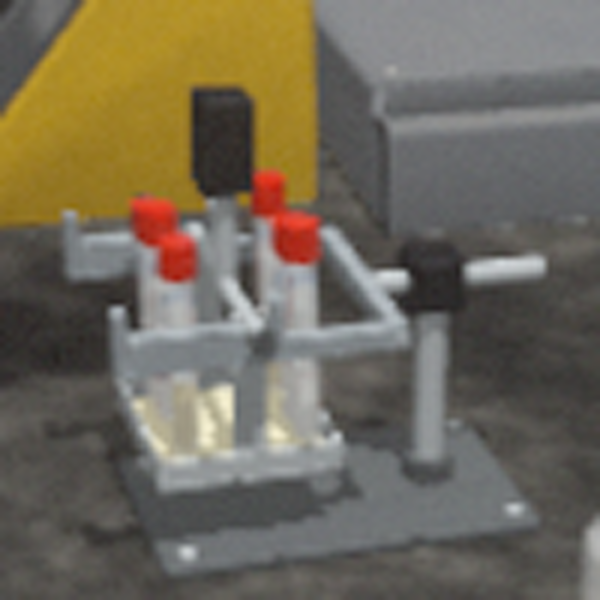

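View pics/cD.png

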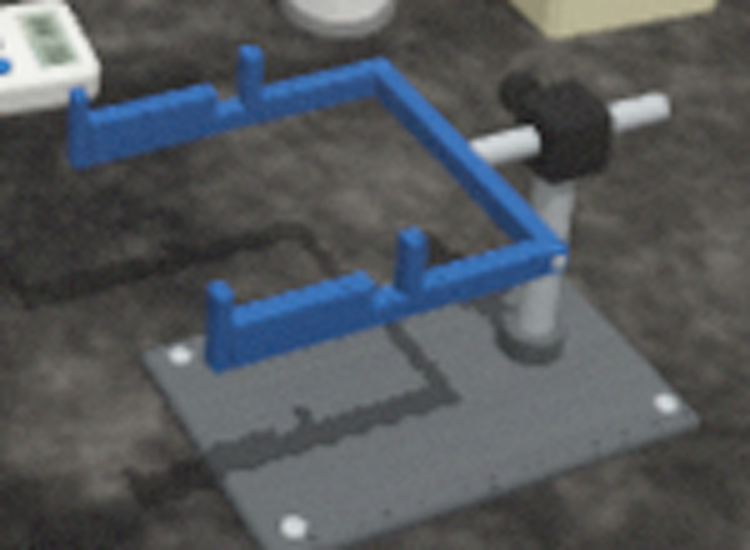

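The crops give clear features: the grip block, the blue arm tips, the back walls and the seat slots. I'll turn them into positions using both the depth and two-view triangulation.

```bash
cat > h.py <<'E'
import numpy as np,cv2
def load(n):
    z=np.load(n); return z['p'],z['d'],z['K'],z['T']
def cloud(n):
    p,d,K,T=load(n); v,u=np.mgrid[:400,:640]
    X=np.stack([(u-K[0,2])/K[0,0]*d,(v-K[1,2])/K[1,1]*d,d],-1)@T[:3,:3].T+T[:3,3]
    X[d<=0]=np.nan; return p.astype(int),X
def tri(uv1,n1,uv2,n2):
    P=[]
    for n in(n1,n2):
        _,_,K,T=load(n); P.append(K@np.linalg.inv(T)[:3])
    X=cv2.triangulatePoints(P[0],P[1],np.array(uv1,float).reshape(2,1),np.array(uv2,float).reshape(2,1))[:,0]; X=X[:3]/X[3]
    e=[np.round((P[i]@np.r_[X,1])[:2]/(P[i]@np.r_[X,1])[2]-[uv1,uv2][i],1) for i in(0,1)]
    return X,e
E
python3 - <<'E'
from h import *
for n in("top0.npz","side0.npz"):
    p,X=cloud(n); r,g,b=p[...,0],p[...,1],p[...,2]; print(n)
    dark=(p.max(-1)<75)
    m=dark&(X[...,2]>.14)&(X[...,2]<.25)&(X[...,0]<.6)&(X[...,0]>.25)&(abs(X[...,1])<.4)
    Q=X[m]; print('grip',len(Q),np.round(np.nanmin(Q,0),4),np.round(np.nanmax(Q,0),4),np.round(np.nanmedian(Q,0),4))
    top=Q[Q[:,2]>np.nanmax(Q[:,2])-.006]; print(' top',len(top),top.min(0).round(4),top.max(0).round(4))
    m=(b>150)&(b-r>80)&(g-r>30)&(X[...,2]>.09)&(X[...,1]<-.05)&(X[...,0]<.65)
    Q=X[m]; print('blue',len(Q),np.nanmin(Q,0).round(4),np.nanmax(Q,0).round(4))
    np.save(n[:3]+"_blue.npy",Q)
    print(' z hist',np.histogram(Q[:,2],bins=np.arange(.09,.145,.004)))
    for nm,(x0,x1,y0,y1) in dict(blkL=(.15,.33,.15,.4),blkR=(.25,.45,-.5,-.28)).items():
        m=(b>120)&(b-g>80)&(X[...,2]>.035)&(X[...,0]>x0)&(X[...,0]<x1)&(X[...,1]>y0)&(X[...,1]<y1)
        Q=X[m]; print(nm,len(Q),*( (np.nanmin(Q,0).round(3),np.nanmax(Q,0).round(3)) if len(Q) else ()))
    m=(X[...,2]>.08)&(X[...,2]<.12)&(b-r>60)&(X[...,1]>-.05)&(X[...,1]<.1)&(X[...,0]>.4);Q=X[m]; print('bottlecap',len(Q),np.nanmedian(Q,0).round(3) if len(Q) else '')
    m=(p.min(-1)>180)&(X[...,2]>.012)&(X[...,2]<.03)&(X[...,1]>-.1)&(X[...,1]<.1)&(X[...,0]>.25)&(X[...,0]<.45);Q=X[m]; print('timer',len(Q),np.nanmedian(Q,0).round(3) if len(Q) else '')
f=lambda c,u0,v0,k:(c[0]/k+u0-.4,c[1]/k+v0-.4)
A=lambda c:f(c,190,140,5);B=lambda c:f(c,370,140,5);C=lambda c:f(c,260,110,6);D=lambda c:f(c,300,220,5)
for nm,a,b in [('tipL',B((182,489)),D((77,92))),('tipR',B((428,457)),D((219,287))),('wallL',B((156,341)),D((250,50))),('wallR',B((400,309)),D((411,233))),
   ('cornerL',B((130,231)),D((378,63))),('cornerR',B((368,197)),D((552,240))),('clampbol',B((132,421)),D((180,355)))
   ]:
    X,e=tri(a,"top0.npz",b,"side0.npz"); print(nm,X.round(4),e)
for nm,a,b in [('gtipL',A((68,492)),C((70,215))),('gtipR',A((318,488)),C((117,312)))]:
    X,e=tri(a,"top0.npz",b,"side0.npz"); print(nm,X.round(4),e)
E
```

```text
top0.npz
grip 178 [0.4862 0.1798 0.1647] [0.509  0.2027 0.2036] [0.4968 0.1885 0.1996]
 top 120 [0.4879 0.1798 0.1977] [0.5089 0.2027 0.2036]
blue 448 [ 0.4498 -0.3136  0.1053] [ 0.591  -0.1823  0.1333]
 z hist (array([  0,   0,   0,   1,  87, 192,  84,  55,   1,  16,  12,   0,   0]), array([0.09 , 0.094, 0.098, 0.102, 0.106, 0.11 , 0.114, 0.118, 0.122,
       0.126, 0.13 , 0.134, 0.138, 0.142]))
blkL 98 [0.315 0.213 0.035] [0.33  0.275 0.049]
blkR 67 [ 0.436 -0.463  0.046] [ 0.45  -0.405  0.053]
bottlecap 199 [0.634 0.019 0.103]
timer 62 [0.447 0.005 0.015]
side0.npz
grip 169 [0.4856 0.1752 0.1578] [0.5067 0.1991 0.2021] [0.4941 0.18   0.1818]
 top 28 [0.486  0.1763 0.1962] [0.5062 0.1961 0.2021]
blue 568 [ 0.4481 -0.3173  0.1084] [ 0.5878 -0.1837  0.1324]
 z hist (array([  0,   0,   0,   0,  17, 332,  20, 161,   2,   1,  35,   0,   0]), array([0.09 , 0.094, 0.098, 0.102, 0.106, 0.11 , 0.114, 0.118, 0.122,
       0.126, 0.13 , 0.134, 0.138, 0.142]))
blkL 69 [0.314 0.206 0.036] [0.33  0.27  0.048]
blkR 272 [ 0.434 -0.451  0.036] [ 0.45  -0.406  0.067]
bottlecap 209 [0.632 0.006 0.1  ]
timer 53 [ 0.446 -0.001  0.015]
tipL [ 0.4508 -0.2025  0.1294] [array([-0. ,  0.1]), array([ 0.2, -0. ])]
tipR [ 0.4676 -0.3114  0.1304] [array([-0. ,  0.1]), array([ 0.1, -0. ])]
wallL [ 0.5164 -0.1914  0.1295] [array([-0. ,  0.1]), array([ 0.1, -0. ])]
wallR [ 0.5333 -0.3007  0.1299] [array([-0.1,  0.2]), array([ 0.3, -0. ])]
cornerL [ 0.5693 -0.1841  0.1109] [array([-0.,  0.]), array([ 0., -0.])]
cornerR [ 0.5872 -0.2935  0.1115] [array([-0.1,  0.4]), array([ 0.5, -0.1])]
clampbol [ 0.4901 -0.207   0.0069] [array([-0. ,  0.1]), array([ 0.2, -0. ])]
gtipL [0.4382 0.2435 0.1304] [array([-0. ,  0.3]), array([ 0.2, -0. ])]
gtipR [0.4424 0.1343 0.1293] [array([-0.1,  0.4]), array([ 0.4, -0. ])]
```

```bash
cat >> h.py <<'E'
def rel(target,yaw_y,s=None):
    "shift cm in tool axes and rotvec for tool down with tool-y at world angle yaw_y (deg)"
    from bench import telemetry
    from scipy.spatial.transform import Rotation as Ro
    s=s or telemetry.state(); R=np.array(s['eef_rot']); a=np.radians(yaw_y)
    y=np.array([np.cos(a),np.sin(a),0]); x=np.array([0,0,-1.]); Rt=np.c_[x,y,np.cross(x,y)]
    return Ro.from_matrix(R.T@Rt).as_rotvec().round(3), (100*R.T@(np.array(target)-s['ee_pos'])).round(2)
E
python3 - <<'E'
from h import *
p,X=cloud("top0.npz")
for y0,y1 in((.25,.3),(.3,.35),(.35,.4),(.4,.45),(.45,.5),(.5,.6)):
    for x0 in(.2,.3,.4,.5,.6):
        m=(X[...,1]>y0)&(X[...,1]<y1)&(X[...,0]>x0)&(X[...,0]<x0+.1); print(y0,x0,np.nanmax(X[m][:,2]).round(3) if m.any() else None,end=' | ')
    print()
print(rel((.4975,.190,.30),92.2)); print(rel((.4975,.190,.163),92.2))
E
```

```text
0.25 0.2 0.004 | 0.25 0.3 0.049 | 0.25 0.4 0.121 | 0.25 0.5 0.116 | 0.25 0.6 0.004 | 
0.3 0.2 0.004 | 0.3 0.3 0.006 | 0.3 0.4 0.004 | 0.3 0.5 0.004 | 0.3 0.6 0.005 | 
0.35 0.2 0.003 | 0.35 0.3 0.004 | 0.35 0.4 0.007 | 0.35 0.5 0.005 | 0.35 0.6 0.006 | 
0.4 0.2 0.004 | 0.4 0.3 0.005 | 0.4 0.4 0.005 | 0.4 0.5 0.005 | 0.4 0.6 0.118 | 
0.45 0.2 0.004 | 0.45 0.3 0.005 | 0.45 0.4 0.007 | 0.45 0.5 0.004 | 0.45 0.6 0.118 | 
0.5 0.2 0.004 | 0.5 0.3 0.005 | 0.5 0.4 0.151 | 0.5 0.5 0.168 | 0.5 0.6 0.166 | 
(array([-0.276, -0.   ,  0.001]), array([ -6.16, -24.8 ,  43.88]))
(array([-0.276, -0.   ,  0.001]), array([  7.54, -24.79,  43.88]))
```

>>> jog_arm:
  series: [-0.1,0,0,-1.2,-5,9,1,-0.276,0,0,-1.2,-24.8,43.9,1,-0.276,0,0,-1.2,-24.8,43.9,1,-0.276,0,0,-1.2,-24.8,43.9,1,-0.276,0,0,-1.2,-24.8,43.9,1,-0.276,0,0,-1.2,-24.8,43.9,1,-0.276,0,0,-1.2,-24.8,43.9,1,-0.276,0,0,-1.2,-24.8,43.9,1,-0.276,0,0,-1.2,-24.8,43.9,1,-0.276,0,0,-1.2,-24.8,43.9,1,-0.276,0,0,-1.2,-24.8,43.9,1,-0.276,0,0,-1.2,-24.8,43.9,1,-0.276,0,0,-1.2,-24.8,43.9,1,-0.276,0,0,-1.2,-24.8,43.9,1]

```text
clock: 1.55
ee_pos: [0.4966, 0.1911, 0.2506]
eef_rot: [[-0.001, -0.04, 0.999], [-0.001, 0.999, 0.04], [-1.0, -0.001, -0.001]]
contact_force: [-0.2, -1.0, 0.2]
grip_width: 0.0882
```

Run:
```python
from h import *
from bench import *
s=telemetry.state();print(s['clock'],np.round(s['ee_pos'],4),np.abs(s['qd']).max())
c=camera_params("wrist");p,d=grab_frame("wrist");np.savez("w1.npz",p=p,d=d,K=c["intrinsics"],T=c["world_from_camera"])
cv2.imwrite("pics/w1.png",p[:,:,::-1])
print(rel((.4975,.190,.163),92.2))
```

```text
1.55 [0.4966 0.1911 0.2506] 0.2116837478667993
(array([ 0.002, -0.   ,  0.001]), array([ 8.77, -0.11,  0.08]))
```

View pics/w1.png

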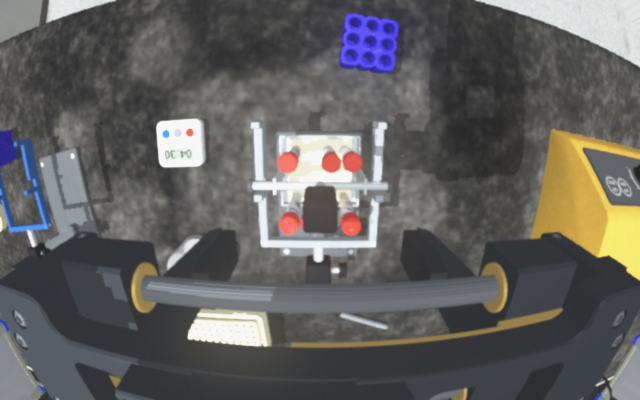

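The wrist view shows the grip at about (320,208), midway between the fingers (235 and 403), so the jaws are centred on it in y. Now a check of x and height with the wrist depth.

```bash
cat >> h.py <<'E'
def wcloud(n):
    p,d,K,T=load(n); v,u=np.mgrid[:400,:640]
    a=(u-K[0,2])/K[0,0]; b=(v-K[1,2])/K[1,1]; r=np.hypot(a,b)+1e-9
    X=np.stack([np.tan(r)*a/r*d,np.tan(r)*b/r*d,d],-1)@T[:3,:3].T+T[:3,3]; X[d<=0]=np.nan; return p.astype(int),X
E
python3 - <<'E'
from h import *
p,X=wcloud("w1.npz")
w=slice(170,240),slice(290,350)
Q=X[w][(p[w].max(-1)<75)]; Q=Q[Q[:,2]>.15]
print(len(Q),Q.min(0).round(4),Q.max(0).round(4)); t=Q[Q[:,2]>Q[:,2].max()-.006]; print(t.min(0).round(4),t.max(0).round(4))
w=slice(180,195),slice(250,390); m=(p[w].min(-1)>140)&(X[w][...,2]>.1)&(X[w][...,2]<.135);Q=X[w][m]; i=np.argsort(Q[:,1]); print(Q[i[:5]].round(3),Q[i[-5:]].round(3))
E
```

```text
11 [0.5063 0.1964 0.2019] [0.5086 0.2025 0.2038]
[0.5063 0.1964 0.2019] [0.5086 0.2025 0.2038]
[[0.5   0.127 0.121]
 [0.501 0.127 0.122]
 [0.502 0.128 0.123]
 [0.5   0.128 0.123]
 [0.5   0.128 0.121]] [[0.495 0.256 0.119]
 [0.498 0.256 0.12 ]
 [0.494 0.256 0.118]
 [0.499 0.256 0.12 ]
 [0.497 0.256 0.119]]
```

Wrist-depth bar mid is about (0.4985, 0.192), which agrees with the other views. Descend and grip.

>>> jog_arm:
  series: [0,0,0,3,-0.1,0.2,1,0,0,0,6,-0.1,0.2,1,0,0,0,8,-0.1,0.2,1,0,0,0,8.7,-0.1,0.2,1,0,0,0,8.7,-0.1,0.2,1,0,0,0,8.7,-0.1,0.2,1]

```text
clock: 2.2
ee_pos: [0.4989, 0.1906, 0.1648]
eef_rot: [[0.001, -0.041, 0.999], [-0.001, 0.999, 0.041], [-1.0, -0.001, 0.001]]
contact_force: [0.1, 0.0, 0.6]
grip_width: 0.0881
```

>>> jog_arm:
  series: [0,0,0,0,0,0,-1,0,0,0,0,0,0,-1,0,0,0,0,0,0,-1,0,0,0,0,0,0,-1,0,0,0,0,0,0,-1,0,0,0,0,0,0,-1,0,0,0,0,0,0,-1,0,0,0,0,0,0,-1]

```text
clock: 3.0
ee_pos: [0.499, 0.1906, 0.1648]
eef_rot: [[0.001, -0.041, 0.999], [-0.0, 0.999, 0.041], [-1.0, -0.001, 0.001]]
contact_force: [-0.5, 2.4, 1.4]
grip_width: 0.0262
```

>>> jog_arm:
  series: [0,0,0,0,0,0,-1,0,0,0,0,0,0,-1,0,0,0,0,0,0,-1,0,0,0,0,0,0,-1]

```text
clock: 3.4
ee_pos: [0.499, 0.1906, 0.1648]
eef_rot: [[0.001, -0.041, 0.999], [-0.0, 0.999, 0.041], [-1.0, -0.0, 0.001]]
contact_force: [-0.2, -0.3, 0.3]
grip_width: 0.0239
```

>>> jog_arm:
  series: [0,0,0,-0.5,0,0,-1,0,0,0,-1,0,0,-1,0,0,0,-2,0,0,-1,0,0,0,-3.5,0,0,-1,0,0,0,-5,0,0,-1,0,0,0,-6.5,0,0,-1,0,0,0,-8,0,0,-1,0,0,0,-9,0,0,-1,0,0,0,-9,0,0,-1,0,0,0,-9,0,0,-1]

```text
clock: 4.4
ee_pos: [0.4986, 0.1906, 0.2545]
eef_rot: [[0.001, -0.041, 0.999], [-0.0, 0.999, 0.041], [-1.0, -0.001, 0.001]]
contact_force: [-0.2, 0.2, -4.4]
grip_width: 0.0236
```

Run:
```python
from h import *
from bench import *
s=telemetry.state();print(s['clock'],np.round(s['ee_pos'],4),s['grip_width'],s['contact_force'])
a=[]
for n in("top","side"):
    c=camera_params(n);p,d=grab_frame(n);np.savez(n+"2.npz",p=p,d=d,K=c["intrinsics"],T=c["world_from_camera"])
    a.append(p[60:320,150:470,::-1] if n=="top" else p[60:320,180:500,::-1])
cv2.imwrite("pics/l2.png",cv2.resize(np.hstack(a),None,fx=1.25,fy=1.25))
```

```text
4.4 [0.4986 0.1906 0.2545] 0.02357001614889035 [-0.17837186  0.24901806 -4.42726709]
```

View pics/l2.png

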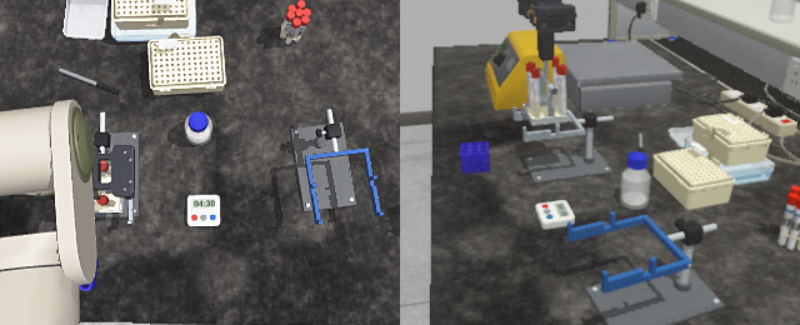

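Lifted level: in the side view the basket hangs straight under the gripper, clear of the grey fork. Next I carry it high to the blue fork.

Run:
```python
from h import *
# post position check: base plate corner bolts / clamp
p,X=cloud("top0.npz")
f=lambda c,u0,v0,k:(c[0]/k+u0-.4,c[1]/k+v0-.4)
B=lambda c:f(c,370,140,5);D=lambda c:f(c,300,220,5)
L=[('bolt1',B((132,421)),D((180,355))),('boltR',B((308,398)),D((293,527)))]
for nm,a,b in L: print(nm,tri(a,"top0.npz",b,"side0.npz")[0].round(4))
pr,Xs=cloud("side0.npz")
u,v=D((541,345));print('post base',Xs[int(v),int(u)-1:int(u)+2].round(3))
u,v=D((550,210));print('post',Xs[int(v),int(u)-1:int(u)+2].round(3))
print(rel((.485,-.2526,.28),98.8)); print(rel((.485,-.2526,.19),98.8))
```

```text
bolt1 [ 0.4901 -0.207   0.0069]
boltR [ 0.5039 -0.2965  0.007 ]
post base [[ 0.614 -0.244  0.019]
 [ 0.616 -0.244  0.019]
 [ 0.618 -0.244  0.019]]
post [[ 0.615 -0.236  0.076]
 [ 0.616 -0.237  0.077]
 [ 0.617 -0.24   0.078]]
(array([-0.113, -0.   ,  0.001]), array([ -2.57, -44.23,  -3.16]))
(array([-0.113, -0.   ,  0.001]), array([  6.43, -44.22,  -3.16]))
```

>>> jog_arm:
  series: [0,0,0,-1.5,-1,0,-1,0,0,0,-2.6,-3,-0.2,-1,-0.02,0,0,-2.6,-6,-0.4,-1,-0.03,0,0,-2.6,-10,-0.7,-1,-0.04,0,0,-2.6,-14,-1,-1,-0.05,0,0,-2.6,-18,-1.3,-1,-0.06,0,0,-2.6,-22,-1.6,-1,-0.07,0,0,-2.6,-26,-1.9,-1,-0.08,0,0,-2.6,-30,-2.2,-1,-0.09,0,0,-2.6,-34,-2.5,-1,-0.1,0,0,-2.6,-38,-2.8,-1,-0.11,0,0,-2.6,-41,-3,-1,-0.113,0,0,-2.6,-43,-3.1,-1,-0.113,0,0,-2.6,-44.2,-3.2,-1,-0.113,0,0,-2.6,-44.2,-3.2,-1,-0.113,0,0,-2.6,-44.2,-3.2,-1]

```text
clock: 6.1
ee_pos: [0.4846, -0.2515, 0.2801]
eef_rot: [[-0.001, -0.154, 0.988], [0.0, 0.988, 0.154], [-1.0, 0.0, -0.001]]
contact_force: [0.0, 0.0, -2.8]
grip_width: 0.0238
```

Run:
```python
from h import *
from bench import *
s=telemetry.state();print(s['clock'],np.round(s['ee_pos'],4),s['grip_width'],s['contact_force'],np.abs(s['qd']).max())
for n in("top","side","wrist"):
    c=camera_params(n);p,d=grab_frame(n);np.savez(n+"3.npz",p=p,d=d,K=c["intrinsics"],T=c["world_from_camera"])
    cv2.imwrite(f"pics/{n}3.png",p[:,:,::-1])
s=np.load("side3.npz")['p'];cv2.imwrite("pics/s3c.png",cv2.resize(s[130:330,270:450,::-1],None,fx=3,fy=3,interpolation=cv2.INTER_CUBIC))
```

```text
6.1 [ 0.4846 -0.2515  0.2801] 0.023822511961739498 [ 0.00452566  0.02991984 -2.80379398] 0.6570543680038727
```

View pics/s3c.png

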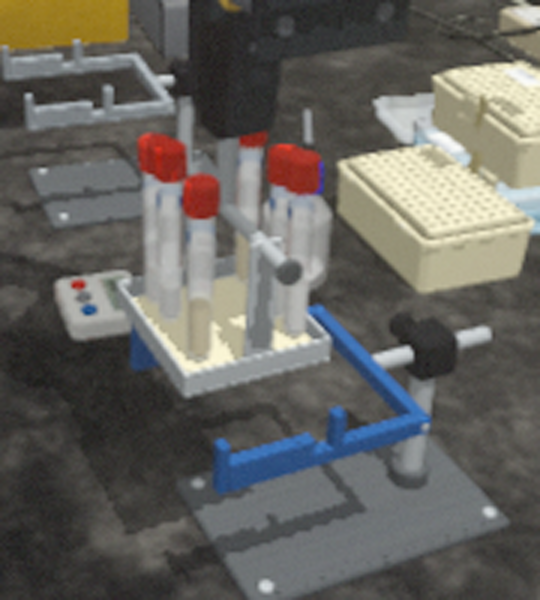

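View pics/wrist3.png

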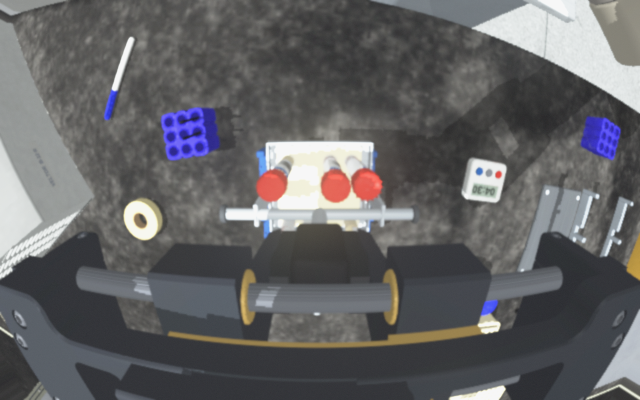

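The wrist view has the bar ends at (224,214) and (413,214), so its mid is 318.5. The blue arms at 262 and 378 have their mid at 320, so the basket is centred over the fork. Next, a measurement of the bar relative to the fork.

Run:
```python
from h import *
p,X=wcloud("wrist3.npz")
w=slice(207,223),slice(220,420);Q=X[w];g=p[w]
m=(Q[...,2]>.21)&(Q[...,2]<.25);Q=Q[m]
print(len(Q))
a=np.radians(8.8);xs=np.array([np.cos(a),np.sin(a),0]);ys=np.array([-np.sin(a),np.cos(a),0]);o=np.array([.5167,-.2477,0])
q=np.c_[(Q-o)@xs,(Q-o)@ys,Q[:,2]]
for lo,hi in((-.08,-.055),(-.055,-.02),(.02,.055),(.055,.08)):
    k=q[(q[:,1]>lo)&(q[:,1]<hi)];print(lo,len(k),np.median(k,0).round(4) if len(k) else'',k[:,0].min() if len(k) else'',k[:,0].max() if len(k) else'')
print('y range',q[:,1].min(),q[:,1].max())
# blue arms in wrist
r,gg,b=p[...,0],p[...,1],p[...,2]
m=(b>130)&(b-r>80)&(X[...,2]>.1)&(X[...,2]<.14)&(X[...,0]<.62)&(X[...,1]<-.1);Q=X[m];q=np.c_[(Q-o)@xs,(Q-o)@ys,Q[:,2]]
for s in(q[q[:,1]<0],q[q[:,1]>0]):print('arm',len(s),s.min(0).round(4),s.max(0).round(4))
p,X=cloud("side3.npz")
Q=X[200:235,350:380].reshape(-1,3);q=np.c_[(Q-o)@xs,(Q-o)@ys,Q[:,2]];k=q[(q[:,1]<-.05)&(q[:,2]>.2)&(q[:,2]<.26)];print('side bar',len(k),np.median(k,0).round(4),k.min(0).round(4),k.max(0).round(4))
T=np.array([.4846,-.2515,0])-o;print('TCP',T@xs,T@ys)
print(rel((.4853,-.2525,.1800),98.8))
```

```text
2351
-0.08 210 [-0.0335 -0.0617  0.2351] -0.038055553341952104 -0.025882757697638942
-0.055 622 [-0.0335 -0.0381  0.2348] -0.03867649233478608 -0.025443530020464383
0.02 600 [-0.0334  0.0382  0.235 ] -0.038602744604576286 -0.025240531021115377
0.055 266 [-0.0334  0.0643  0.2353] -0.03813149323410834 -0.025946276553474278
y range -0.06548477111133873 0.06982688413143937
arm 234 [-0.0737 -0.1519  0.1011] [ 0.0383 -0.0512  0.1347]
arm 8 [-0.0587  0.0555  0.1322] [0.0104 0.0567 0.1341]
side bar 96 [-0.0342 -0.0662  0.2317] [-0.039  -0.0691  0.2232] [-0.0264 -0.0501  0.2362]
TCP -0.03230347722231376 0.001155577495220735
(array([ 0.001, -0.   ,  0.001]), array([10.05, -0.13,  0.04]))
```

>>> jog_arm:
  series: [0,0,0,1.5,-0.1,0,-1,0,0,0,4,-0.15,0,-1,0,0,0,6.5,-0.15,0,-1,0,0,0,8.5,-0.15,0,-1,0,0,0,9.7,-0.15,0,-1,0,0,0,10,-0.15,0,-1,0,0,0,10,-0.15,0,-1,0,0,0,10,-0.15,0,-1]

```text
clock: 7.05
ee_pos: [0.4853, -0.2528, 0.1814]
eef_rot: [[0.001, -0.155, 0.988], [-0.002, 0.988, 0.155], [-1.0, -0.002, 0.001]]
contact_force: [-0.6, 0.2, -3.1]
grip_width: 0.0236
```

Run:
```python
from h import *
from bench import *
s=telemetry.state();print(s['clock'],np.round(s['ee_pos'],4),s['contact_force'],np.abs(s['qd']).max())
p,d=grab_frame("side")
cv2.imwrite("pics/s4c.png",cv2.resize(p[150:330,280:450,::-1],None,fx=3.3,fy=3.3,interpolation=cv2.INTER_CUBIC))
```

```text
7.05 [ 0.4853 -0.2528  0.1814] [-0.58298653  0.16289062 -3.14386165] 0.19266253460576327
```

View pics/s4c.png

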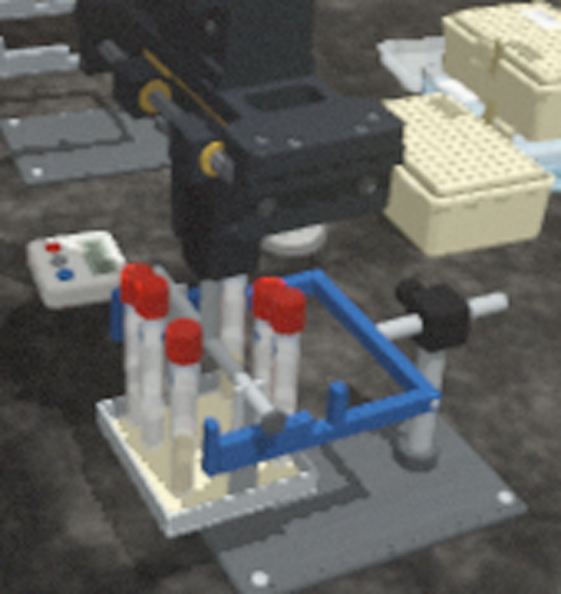

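The side view shows the bar end at (272,420), over the middle of the near arm's flat top and about a bar's height above it. I'll creep down and watch the force.

>>> jog_arm:
  series: [0,0,0,0.2,0,0,-1,0,0,0,0.4,0,0,-1,0,0,0,0.5,0,0,-1,0,0,0,0.6,0,0,-1,0,0,0,0.6,0,0,-1,0,0,0,0.6,0,0,-1]

```text
clock: 7.7
ee_pos: [0.4853, -0.2529, 0.1754]
eef_rot: [[0.001, -0.155, 0.988], [-0.002, 0.988, 0.155], [-1.0, -0.002, 0.001]]
contact_force: [-0.1, 0.1, -3.9]
grip_width: 0.024
```

>>> jog_arm:
  series: [0,0,0,0.05,0,0,-1,0,0,0,0.1,0,0,-1,0,0,0,0.1,0,0,-1,0,0,0,0.1,0,0,-1]

```text
clock: 8.1
ee_pos: [0.4853, -0.2529, 0.1744]
eef_rot: [[0.001, -0.155, 0.988], [-0.002, 0.988, 0.155], [-1.0, -0.002, 0.001]]
contact_force: [-0.0, 0.3, -2.8]
grip_width: 0.0237
```

>>> jog_arm:
  series: [0,0,0,0.05,0,0,-1,0,0,0,0.05,0,0,-1,0,0,0,0.05,0,0,-1]

```text
clock: 8.4
ee_pos: [0.4853, -0.2529, 0.1739]
eef_rot: [[0.001, -0.155, 0.988], [-0.002, 0.988, 0.155], [-1.0, -0.002, 0.001]]
contact_force: [-0.8, 0.0, -3.0]
grip_width: 0.0237
```

>>> jog_arm:
  series: [0,0,0,0.05,0,0,-1,0,0,0,0.05,0,0,-1,0,0,0,0.05,0,0,-1]

```text
clock: 8.7
ee_pos: [0.4854, -0.253, 0.1738]
eef_rot: [[0.002, -0.155, 0.988], [-0.002, 0.988, 0.155], [-1.0, -0.002, 0.001]]
contact_force: [-0.6, 0.4, 1.4]
grip_width: 0.0238
```

Contact: the upward force rose by about 4.5 N at TCP z = 0.1738, so the bar is resting on the flats (TCP to bar 49.8 mm). I'll hold briefly, ease off to about 1 mm above the tops, and move back.

>>> jog_arm:
  series: [0,0,0,0.02,0,0,-1,0,0,0,0.02,0,0,-1,0,0,0,0.02,0,0,-1]

```text
clock: 9.0
ee_pos: [0.4854, -0.253, 0.1737]
eef_rot: [[0.002, -0.155, 0.988], [-0.002, 0.988, 0.155], [-1.0, -0.002, 0.002]]
contact_force: [-1.7, 0.7, 2.6]
grip_width: 0.0236
```

>>> jog_arm:
  series: [0,0,0,-0.1,0,0,-1,0,0,0,-0.1,0,0.2,-1,0,0,0,-0.1,0,0.6,-1,0,0,0,-0.1,0,1.0,-1,0,0,0,-0.1,0,1.4,-1,0,0,0,-0.1,0,1.8,-1,0,0,0,-0.1,0,2.2,-1,0,0,0,-0.1,0,2.5,-1,0,0,0,-0.1,0,2.6,-1,0,0,0,-0.1,0,2.6,-1,0,0,0,-0.1,0,2.6,-1]

```text
clock: 10.1
ee_pos: [0.511, -0.249, 0.1748]
eef_rot: [[0.002, -0.155, 0.988], [-0.002, 0.988, 0.155], [-1.0, -0.002, 0.001]]
contact_force: [0.1, -0.3, -2.4]
grip_width: 0.0238
```

>>> jog_arm:
  series: [0,0,0,0,0,0.15,-1,0,0,0,0,0,0.3,-1,0,0,0,0,0,0.45,-1,0,0,0,0,0,0.5,-1,0,0,0,0,0,0.5,-1]

```text
clock: 10.6
ee_pos: [0.516, -0.2481, 0.1748]
eef_rot: [[0.002, -0.155, 0.988], [-0.002, 0.988, 0.155], [-1.0, -0.002, 0.001]]
contact_force: [-0.3, 0.6, -2.8]
grip_width: 0.0235
```

>>> jog_arm:
  series: [0,0,0,0,0,0.05,-1,0,0,0,0,0,0.1,-1,0,0,0,0,0,0.1,-1]

```text
clock: 10.9
ee_pos: [0.5171, -0.248, 0.1747]
eef_rot: [[0.002, -0.155, 0.988], [-0.002, 0.988, 0.155], [-1.0, -0.002, 0.001]]
contact_force: [0.1, -0.8, -3.4]
grip_width: 0.0237
```

>>> jog_arm:
  series: [0,0,0,0,0,0.05,-1,0,0,0,0,0,0.1,-1,0,0,0,0,0,0.1,-1]

```text
clock: 11.2
ee_pos: [0.5179, -0.2478, 0.1747]
eef_rot: [[0.001, -0.155, 0.988], [-0.002, 0.988, 0.155], [-1.0, -0.002, 0.001]]
contact_force: [-2.5, -0.6, -1.7]
grip_width: 0.0235
```

>>> jog_arm:
  series: [0,0,0,0,0,0.05,-1,0,0,0,0,0,0.1,-1,0,0,0,0,0,0.1,-1]

```text
clock: 11.5
ee_pos: [0.5184, -0.2478, 0.1747]
eef_rot: [[-0.0, -0.155, 0.988], [-0.002, 0.988, 0.155], [-1.0, -0.002, -0.001]]
contact_force: [-5.2, -1.2, -0.5]
grip_width: 0.0235
```

The wall is felt: –5 N along x, with contact starting at about TCP x = 0.5177, matching the camera estimate. I'll back off to the slot middle (1.25 mm of play) and lower gently.

>>> jog_arm:
  series: [0,0,0,0,0,-0.1,-1,0,0,0,0,0,-0.17,-1,0,0,0,0,0,-0.17,-1,0,0,0,0.1,0,-0.17,-1,0,0,0,0.2,0,-0.17,-1,0,0,0,0.2,0,-0.17,-1]

```text
clock: 12.1
ee_pos: [0.5167, -0.2479, 0.1725]
eef_rot: [[-0.0, -0.155, 0.988], [-0.002, 0.988, 0.155], [-1.0, -0.002, -0.001]]
contact_force: [-0.3, 0.2, -3.8]
grip_width: 0.0235
```

TCP z is 0.1725, below the flat-top level, with no contact force, so the bar is entering the seats. Continuing.

>>> jog_arm:
  series: [0,0,0,0.1,0,0,-1,0,0,0,0.2,0,0,-1,0,0,0,0.3,0,0,-1,0,0,0,0.3,0,0,-1]

```text
clock: 12.5
ee_pos: [0.5167, -0.2479, 0.1693]
eef_rot: [[-0.001, -0.155, 0.988], [-0.002, 0.988, 0.155], [-1.0, -0.002, -0.001]]
contact_force: [0.1, -0.5, -3.8]
grip_width: 0.0238
```

>>> jog_arm:
  series: [0,0,0,0.1,0,0,-1,0,0,0,0.2,0,0,-1,0,0,0,0.3,0,0,-1,0,0,0,0.3,0,0,-1]

```text
clock: 12.9
ee_pos: [0.5166, -0.2479, 0.1661]
eef_rot: [[-0.001, -0.155, 0.988], [-0.002, 0.988, 0.155], [-1.0, -0.001, -0.001]]
contact_force: [0.5, -0.5, -4.0]
grip_width: 0.0237
```

>>> jog_arm:
  series: [0,0,0,0.05,0,0,-1,0,0,0,0.1,0,0,-1,0,0,0,0.1,0,0,-1]

```text
clock: 13.2
ee_pos: [0.5166, -0.2479, 0.1651]
eef_rot: [[-0.001, -0.155, 0.988], [-0.001, 0.988, 0.155], [-1.0, -0.001, -0.001]]
contact_force: [0.1, 0.5, -3.7]
grip_width: 0.0236
```

>>> jog_arm:
  series: [0,0,0,0.04,0,0,-1,0,0,0,0.04,0,0,-1,0,0,0,0.04,0,0,-1]

```text
clock: 13.5
ee_pos: [0.5167, -0.2479, 0.1648]
eef_rot: [[-0.001, -0.155, 0.988], [-0.002, 0.988, 0.155], [-1.0, -0.002, -0.001]]
contact_force: [-0.8, 1.2, -2.7]
grip_width: 0.0237
```

>>> jog_arm:
  series: [0,0,0,0.04,0,0,-1,0,0,0,0.04,0,0,-1,0,0,0,0.04,0,0,-1]

```text
clock: 13.8
ee_pos: [0.5167, -0.2479, 0.1647]
eef_rot: [[-0.0, -0.155, 0.988], [-0.002, 0.988, 0.155], [-1.0, -0.002, -0.0]]
contact_force: [-1.2, 1.0, 1.2]
grip_width: 0.0236
```

Run:
```python
from h import *
from bench import *
s=telemetry.state();print(s['clock'],np.round(s['ee_pos'],4),s['contact_force'])
p,d=grab_frame("side")
cv2.imwrite("pics/s5c.png",cv2.resize(p[150:330,280:450,::-1],None,fx=3.3,fy=3.3,interpolation=cv2.INTER_CUBIC))
```

```text
13.8 [ 0.5167 -0.2479  0.1647] [-1.21525975  1.01898647  1.1617775 ]
```

View pics/s5c.png

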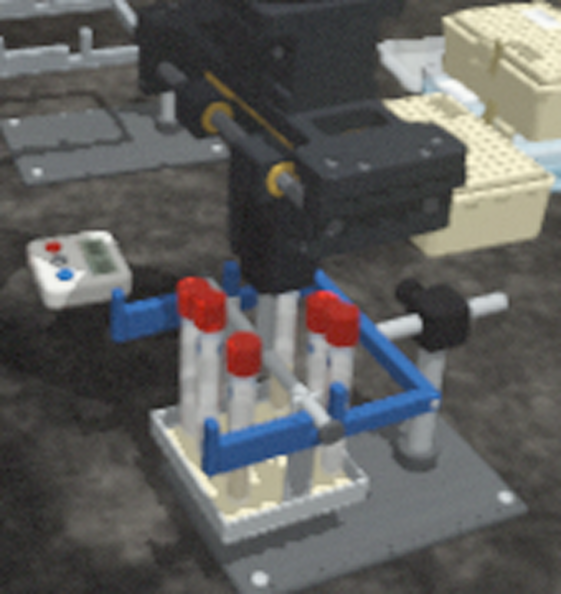

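The bar now sits 9.1 mm below the flat-top contact height and carries its own weight. The side view shows the bar end at (328,430), in the slot against the back wall. Releasing.

>>> jog_arm:
  series: [0,0,0,0,0,0,-0.3,0,0,0,0,0,0,-0.2,0,0,0,0,0,0,0,0,0,0,0,0,0,0.2,0,0,0,0,0,0,0.2,0,0,0,0,0,0,0.2,0,0,0,0,0,0,0.2]

```text
clock: 14.55
ee_pos: [0.5168, -0.2479, 0.1648]
eef_rot: [[-0.0, -0.155, 0.988], [-0.002, 0.988, 0.155], [-1.0, -0.002, -0.0]]
contact_force: [-0.5, 0.4, -0.4]
grip_width: 0.0526
```

>>> jog_arm:
  series: [0,0,0,-1,0,0,0.2,0,0,0,-3,0,0,0.2,0,0,0,-6,0,0,0.2,0,0,0,-10,0,0,0.2,0,0,0,-13,0,0,0.2,0,0,0,-13,0,0,0.2,0,0,0,-13,0,0,0.2]

```text
clock: 15.25
ee_pos: [0.5167, -0.2476, 0.2951]
eef_rot: [[0.001, -0.155, 0.988], [-0.003, 0.988, 0.155], [-1.0, -0.003, 0.0]]
contact_force: [0.1, -0.4, -1.0]
grip_width: 0.0527
```

Run:
```python
from h import *
from bench import *
s=telemetry.state();print(s['clock'],np.round(s['ee_pos'],4),s['contact_force'],s['grip_width'])
p,d=grab_frame("side");c=camera_params("side");np.savez("side6.npz",p=p,d=d,K=c["intrinsics"],T=c["world_from_camera"])
cv2.imwrite("pics/s6c.png",cv2.resize(p[150:330,280:450,::-1],None,fx=3.3,fy=3.3,interpolation=cv2.INTER_CUBIC))
p2,d=grab_frame("wrist");c=camera_params("wrist");np.savez("w6.npz",p=p2,d=d,K=c["intrinsics"],T=c["world_from_camera"])
cv2.imwrite("pics/w6.png",p2[:,:,::-1])
p3,_=grab_frame("side");print('side diff',np.abs(p3.astype(int)-p)[150:330,280:450].mean())
```

```text
15.25 [ 0.5167 -0.2476  0.2951] [ 0.10898516 -0.39007088 -1.00192694] 0.052697476946832945
side diff 2.0963289760348585
```

View pics/s6c.png

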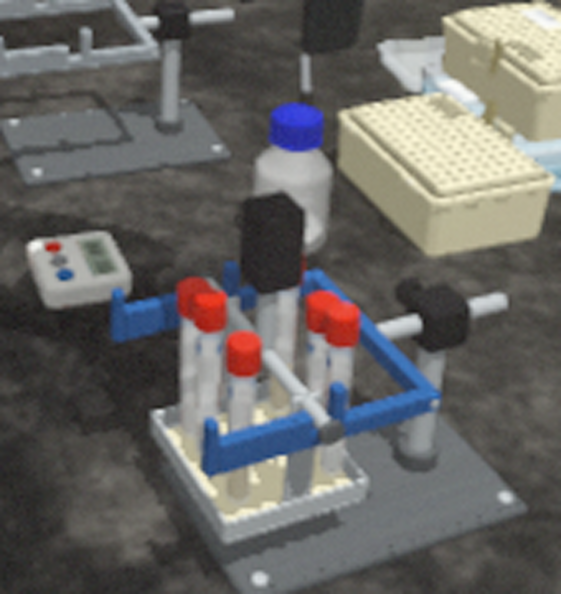

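View pics/w6.png

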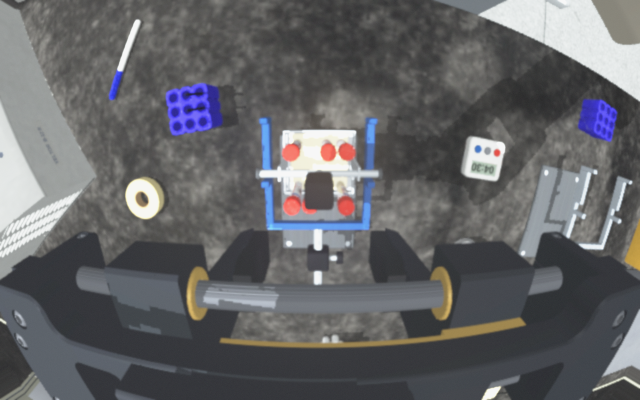

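The basket hangs upright in the blue seats. In the wrist view the bar runs from (260,173) to (378,173), and the fork is centred at 319. A final check of height, stillness and tilt.

Run:
```python
from h import *
from bench import *
f=[grab_frame("side")[0].astype(int) for _ in range(6)]
r=slice(150,330),slice(280,450)
print('noise vs drift',np.abs(f[1]-f[0])[r].mean(),np.abs(f[5]-f[0])[r].mean(),np.abs(f[5]-f[0])[0:100,500:].mean())
p,d=grab_frame("side");c=camera_params("side");np.savez("side7.npz",p=p,d=d,K=c["intrinsics"],T=c["world_from_camera"])
a=np.radians(8.8);xs=np.array([np.cos(a),np.sin(a),0]);ys=np.array([-np.sin(a),np.cos(a),0]);o=np.array([.5167,-.2477,0])
p,X=wcloud("w6.npz");w=slice(165,182),slice(255,385);Q=X[w].reshape(-1,3);q=np.c_[(Q-o)@xs,(Q-o)@ys,Q[:,2]]
for lo,hi in((-.075,-.06),(-.05,-.02),(.02,.05),(.06,.075)):
    k=q[(q[:,1]>lo)&(q[:,1]<hi)&(q[:,2]>.105)&(q[:,2]<.13)]
    print('bar',lo,len(k),(np.median(k,0).round(4),k[:,2].max().round(4)) if len(k) else '')
p,X=cloud("side7.npz");m=(p.max(-1)<75)&(X[...,2]>.14);m[:150]=0;m[:,:340]=0;m[:,380:]=0;Q=X[m];q=np.c_[(Q-o)@xs,(Q-o)@ys,Q[:,2]]
print('grip',q.min(0).round(4),q.max(0).round(4))
for lo,hi in((.16,.17),(.18,.2)):
    k=q[(q[:,2]>lo)&(q[:,2]<hi)];print(lo,np.median(k,0).round(4))
p0,X0=cloud("side0.npz")
```

```text
noise vs drift 2.0501633986928103 2.0673420479302833 2.268809523809524
bar -0.075 69 (array([-0.0013, -0.0639,  0.1192]), np.float64(0.1225))
bar -0.05 252 (array([-0.001 , -0.0363,  0.1186]), np.float64(0.1208))
bar 0.02 253 (array([-0.0009,  0.0366,  0.1187]), np.float64(0.121))
bar 0.06 86 (array([-0.0012,  0.0649,  0.1195]), np.float64(0.1228))
grip [-0.0137 -0.0437  0.1579] [0.0092 0.0275 0.3201]
0.16 [-0.0087 -0.0121  0.1651]
0.18 [-0.0081 -0.0122  0.1904]
```

>>> jog_arm:
  series: [0,0,0,0,0,0,0.2,0,0,0,0,0,0,0.2,0,0,0,0,0,0,0.2,0,0,0,0,0,0,0.2,0,0,0,0,0,0,0.2]

```text
clock: 16.25
ee_pos: [0.5167, -0.2477, 0.2945]
eef_rot: [[-0.0, -0.155, 0.988], [-0.002, 0.988, 0.155], [-1.0, -0.002, -0.001]]
contact_force: [-0.1, 0.1, -0.5]
grip_width: 0.053
```

Bar top is at 0.119 m (axis about 0.115 m) on both sides, the basket is centred within 1 mm, it is level and nothing is drifting. Handing in.

```bash
python3 -c "
from bench import robot; print(robot.sign_off())"
```

```text
the job is handed in; nothing more can be done
None
```

The basket now hangs in the blue fork's seats, released and still. I handed the job in at about 16 s, and sign-off reported no verdict.

- **Lift and carry:** I took the basket by its grip out of the grey fork and carried it level, high above the bench.
- **Resting on the flats:** the bar came down on the blue arms' flat front with about 5–6 N. I then raised it 1 mm and moved it back, so it did not slide on the arms.
- **Finding the walls:** I felt the back walls at about 5 N, within a millimetre or two of where the cameras had put them. I backed off about 1 mm to the slot middle.
- **Seating:** I lowered the bar into the seats, where it stopped 9.1 mm below the flat-top height. Then I opened the fingers and withdrew upward.

Last checks:
- **Height and centring:** the bar axis is at about 0.115 m on both sides and centred to about 1 mm.
- **Level:** the grip's face is vertical to within about 0.03 rad.
- **Stillness:** the side view shows no drift beyond image noise.
- **Gripper:** it is clear above the basket.
- **Bystanders:** the bottle, timer and violet blocks look unmoved in the pictures, but I did not measure them again at the end.

No check failed or disagreed with another. The camera and touch measurements matched to about 2 mm.

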